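# Hold the dusting stencil over the loaf cake

## Robot

A 6-joint arm with a two-finger parallel gripper is mounted at the origin on the work surface. World frame = base frame: x ahead of the robot, y to its left, z up, the work surface at z = 0. Lengths are in m, angles in rad, forces in N, time in s.
With the tool pointing down it reaches from about 0.35 to 0.975 m from the base axis. Payload 17.4 kg.
Tool frame: the origin (TCP) lies on the mounting face of the last link; the fingertips stand 173 mm ahead of it and the grasp point (between the pads) lies 155 mm ahead of it; z points along the fingers, y is the line along which they close (so a half turn about z gives the same grasp; the last joint's range is limited). The gripper opens to 85 mm and grips with 20 to 120 N. Pads are 22 mm wide; open, the fingers measure 114 mm over their backs; the gripper's body (76 mm by 85 mm) begins 54 mm behind the grasp point. The pads swing forward as they close: fully open they stand 13 mm farther back than shut.
Start: joints at [-1.367, 0.116, 1.442, -0, 1.584, -0.038], TCP at [0.162, -0.655, 0.405] pointing down, gripper open.
Joint ranges: [-2.83, 2.83], [-0.83, 2.19], [0.07, 2.5], [-1.14, 4.28], [0.01, 3], [-2.97, 2.97]. Speed limits (rad/s): [1.89, 1.89, 2.22, 3.14, 3.14, 3.14].

## Interface

Orientations are given as a unit quaternion [w, x, y, z].
In Python, from plant import status, optics, order gives the robot as it stands.
- The arm moves only by the shell command python3 -m crank 'ROWS' [FORCE]. ROWS is JSON, a list of rows, each an object with "offset": the shift along the tool's x, y, z in mm, a list of three; "delta_rot": the turn, a rotation vector about the tool's x, y, z in degrees, a list of three; "claw": the finger opening in mm, from 0 to 85.4. In form: [{"offset": [x, y, z], "delta_rot": [ax, ay, az], "claw": claw}, ...]. A call has 1 to 20 rows; each row is the pose to reach, as a shift and turn from the pose commanded when the call began, along the tool's axes at that moment; what a row does not reach only later rows make up. A row lasts 1/10 s, in which the tool goes at most 50 mm and 8.59 degrees, less where a joint would pass 70% of its speed; a pose out of reach is approached as far as the arm can. A call with a gripper value outside its range is refused whole. The fingers move at their own pace and stop on an object; FORCE is the grip in N (left out, the last holds). Time passes only in rows, so rows that repeat a pose let the fingers close. It gives the time, the measured TCP pose, the force, the opening and the grip force at its end, in the units of the state.
- status.sense(): the state, without advancing time (a new reading comes with each control period).
- optics.get_image(name): name is "scene" or "top"; returns a dict with "image" (400x640x3 uint8, red, green, blue), "range_z" (400x640 float32, m along the optical axis (not along the pixel's ray), 0 where there is no reading), "vfov" (degrees; the focal length in pixels is half the picture's height over the tangent of half this angle, whatever the lens; pixels are square), "cx", "cy" (the principal point, pixels), "k1" (the pictures are not rectified: a ray, as slopes to the right and down, at radius r is drawn at 1 + k1 r^2 times it, then the intrinsics apply), "extrinsics" (4x4, takes a point from camera to world coordinates). Camera axes: x right, y down, z forward; pixel columns grow to the right and rows downward; lengths in m; the calibration is good to about 2 mm. A picture is of the moment at which its call begins.
- order.close_job(): hands the job in; it is judged then, once.
The state is a dict: "time_s": time; "joint_positions": joint angles; "qvel": joint speeds; "joint_efforts": joint torques, N m; "ee_pos": TCP position; "orientation": TCP orientation; "force": force on the tool from outside, world axes, zero at the start; "wrist_torque": the same for the moment, N m; "opening": opening from 0.0 (shut) to 1.0 (fully open); "gripper_force": force on a finger pad.
Only numpy, scipy, OpenCV 4.12 (cv2) and the standard library are available. Lean on these libraries where they do the work, as an engineer would, in place of code of your own. Each camera call takes 0.05 s, during which the arm holds its last target. There are 200 camera calls.

## Task

First take the lamp by its knob and swing its stiff arm away, so that the lamp head is at least 20 cm sideways from the middle of the iced loaf cake. Then pick up the rectangular stencil by its handle, carry it over the things on the counter and hold it level about 1 cm above the icing, squarely over the cake's outline, for dusting: the program finishes while the gripper is still holding it there, at rest. Nothing may touch the cake or its board, and everything else on the counter stays where it is.

Things in the scene. Friction and masses are not known exactly. Their poses are not given: they have to be found in the camera images.
- cake: Iced loaf cake, 184 (x) x 94 (y) mm, on a wooden board 230 x 140 x 15 mm; both fixed to the counter. Origin: centre of the board's underside, on the counter. x runs along the cake's long side, z up. The flat icing on top lies 75 mm above the counter.
- cake_top (a point): Centre of the flat top of the icing, 75 mm above the counter; axes as the cake's.
- stencil: The rectangular stencil: flat steel lattice 184 (x) x 94 (y) x 4 mm on the counter, about 0.2 kg, balanced about its middle. Origin: centre of its underside, x along its long side, z up. Over its middle a wooden bridge handle: bar along x, 100 mm long, 14 mm wide, 16 mm deep, its centre 48 mm above the underside, open below but for two thin legs at x = +-42 mm. Half a turn makes no difference.
- lamp_arm (a joint): Angle of the lamp's horizontal arm about its upright post, rad; grows as the arm swings clockwise seen from above (the head, at first over the cake or its edge, goes away to the robot's left and towards the robot). Range -0.4 to 1.8; starts near 0. Stiff: takes 3 to 4 N sideways at the knob, and stays where it is left.
- lamp_knob (a point): Point to grip on the knob: an upright round black knob, 18 mm in diameter, 46 mm tall, on top of the centre of the grey round lamp head (90 mm in diameter, 26 mm thick). This point is 247 mm above the counter, 28 mm above the head's top face, 18 mm below the knob's top. The head's underside is 192 mm above the counter.
- lamp_hinge (a point): Axis of the lamp's upright post, 185 mm above the counter: the arm turns about the vertical through this point; the knob is 260 mm from it horizontally. The lamp's foot (120 mm in diameter) is fixed. The arm is a bar 16 mm wide, 201 to 213 mm above the counter.
- round_stencil: A round steel stencil, 130 mm in diameter, with the same wooden handle along its x; not wanted. Origin: centre of its underside. It and the rectangular stencil change places.
- jar: Closed jar, 66 mm in diameter, 120 mm tall, standing between the stencils and the cake. Origin: centre of its underside.
- cups: Nested steel measuring cups, 70 mm in diameter, 68 mm tall, flat handles 75 mm out along x; standing between the stencils and the cake. Origin: centre of the underside.
- dredger: Metal sugar dredger, 61 mm in diameter, 94 mm tall, standing on the robot's left of the cake. Origin: centre of its underside.
- spoons: Steel measuring spoons lying flat beyond the cake, 125 mm long (y), 10 mm tall. Origin on the counter.
Mind the look-alikes: they are no part of the job. Leave any purple or red look-alike of the stencil alone.

How it is judged:
By the outcome, as a careful person would: the job done as asked, in the order asked, and still so for the second after the job is handed in, while the arm keeps its last pose, push and grip.
It also fails if it takes over 53 s, if anything falls off the work surface, if the arm or the gripper's body presses on something with over 40 N, if the wrist force passes 120 N, or if a joint passes its speed limit or range.

## Working session

There is one attempt and no reset: what is moved stays moved. The work goes in short steps, Python scripts to look and compute and a shell command to move; the robot and the scene stay as the last step left them, time stands still between calls to the robot, and variables do not carry over. Pictures are saved under pics/ and viewed, at most 10 in all, crops included, and the job is handed in when it is done.

```bash
mkdir -p pics; ls; cat > h.py <<'E'
import numpy as np, cv2
from plant import status, optics, order
def grab(n):
    d=optics.get_image(n); np.savez('pics/'+n+'.npz',**d); return d
def load(n): return dict(np.load('pics/'+n+'.npz'))
def K(d):
    f=200/np.tan(np.radians(float(d['vfov']))/2)
    return np.array([[f,0,float(d['cx'])],[0,f,float(d['cy'])],[0,0,1.]])
def rays(d,px):
    px=np.asarray(px,float).reshape(-1,1,2)
    return cv2.undistortPoints(px,K(d),np.array([float(d['k1']),0,0,0,0])).reshape(-1,2)
def world(d):
    v,u=np.mgrid[0:400,0:640]
    # distortion: drawn = ray*(1+k1 r^2)
    r=rays(d,np.stack([u.ravel(),v.ravel()],1)); z=d['range_z'].ravel()
    P=np.c_[r*z[:,None],z]; E=d['extrinsics']
    W=P@E[:3,:3].T+E[:3,3]; W[z==0]=np.nan
    return W.reshape(400,640,3)
def atz(d,px,h):
    r=rays(d,px); D=np.c_[r,np.ones(len(r))]@d['extrinsics'][:3,:3].T; o=d['extrinsics'][:3,3]
    return o+D*((h-o[2])/D[:,2])[:,None]
E
python3 - <<'E'
from h import *
print(status.sense())
for n in('scene','top'):
    d=grab(n); cv2.imwrite(f'pics/{n}1.png',d['image'][:,:,::-1]); print(n,d['vfov'],d['cx'],d['cy'],d['k1'],d['extrinsics'].round(3).tolist(),(d['range_z']==0).mean())
E
```

```text
pics
{'time_s': 0.0, 'joint_positions': array([-1.36681237e+00,  1.16492156e-01,  1.44226025e+00, -2.62633742e-06,
        1.58401027e+00, -3.77915296e-02]), 'qvel': array([-1.63794969e-03,  8.87047774e-04,  1.02811743e-03,  1.69270126e-03,
       -6.16052175e-04,  4.20779465e-05]), 'joint_efforts': array([ 1.04038289e-03, -7.31985712e+01, -6.32495999e+01, -5.36535509e-06,
        6.32038194e-03,  6.63487663e-05]), 'ee_pos': array([ 0.16161204, -0.65537935,  0.40396101]), 'orientation': array([-5.82881928e-04,  9.92701803e-01,  1.20593481e-01, -4.98646813e-05]), 'force': array([-0.62826463, -0.22915226, -0.19027488]), 'wrist_torque': array([-0.04582464,  0.02921601, -0.06824691]), 'gripper_force': 0.0, 'opening': 0.9996740911463426}
scene 50.03907740579571 318.63951480797755 192.5046968758021 -0.03074590655830756 [[-0.777, 0.543, -0.32, 0.891], [0.63, 0.658, -0.413, 0.378], [-0.014, -0.522, -0.853, 1.221], [0.0, 0.0, 0.0, 1.0]] 0.00422265625
top 42.414087960294985 318.2394899098482 203.8118543552949 -0.09598807653024387 [[0.028, -0.997, 0.078, 0.403], [-0.999, -0.03, -0.025, -0.113], [0.027, -0.078, -0.997, 1.565], [0.0, 0.0, 0.0, 1.0]] 0.0040859375
```

View pics/scene1.png

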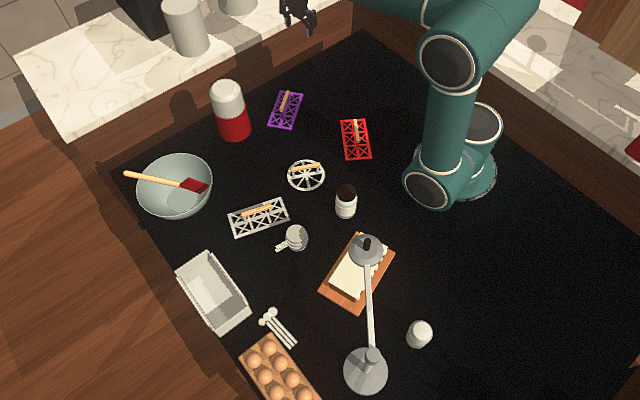

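View pics/top1.png

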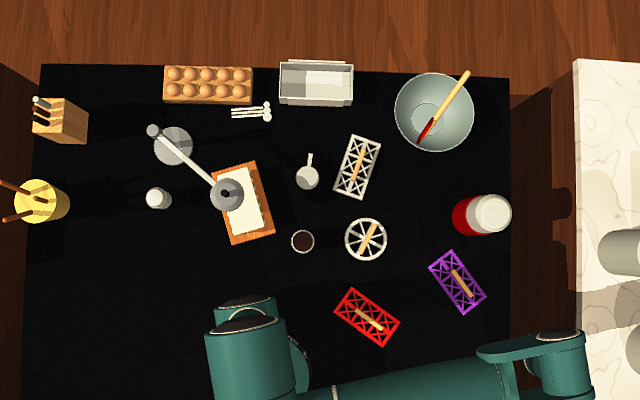

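Candidates: the grey-white rectangular lattice at top (357,167) / scene (258,217), the round one at top (366,239), the red one at top (367,317) and the purple one at top (457,282). The grey-white rectangle fits: steel, rectangular, not red or purple. I'll measure next and confirm it with a crop.

```bash
cat > m.py <<'E'
from h import *
def rect(P):
    (c,s,a)=cv2.minAreaRect((P[:,:2]*1000).astype(np.float32))
    if s[0]<s[1]: s=s[::-1]; a+=90
    a=(a+90)%180-90
    return np.round(c,1),np.round(s,1),round(a,1)
def sel(W,ctr,r,z0,z1):
    m=(np.hypot(W[...,0]-ctr[0],W[...,1]-ctr[1])<r)&(W[...,2]>z0)&(W[...,2]<z1); return m
E
python3 - <<'E'
from m import *
seed={'sten':[(258,217),(357,167)],'round':[(306,175),(366,239)],'jar':[(346,190),(302,241)],'cups':[(297,235),(307,178)],'dredger':[(420,330),(155,198)],'knob':[(368,243),(223,194)],'foot':[(373,355),(155,132)],'icing':[(345,278),(244,205)]}
for i,n in enumerate(('scene','top')):
    d=load(n); W=world(d); im=d['image'].astype(int)
    print(n); 
    for k,v in seed.items(): u,vv=v[i]; print(k,W[vv,u].round(3),im[vv,u])
d0,d1=load('scene'),load('top')
a=cv2.resize(d0['image'][190:250,215:305],None,fx=4,fy=4,interpolation=cv2.INTER_CUBIC)
b=cv2.resize(d1['image'][125:210,320:395],None,fx=4,fy=4,interpolation=cv2.INTER_CUBIC)
h=max(a.shape[0],b.shape[0]); p=lambda x:np.pad(x,((0,h-x.shape[0]),(0,4),(0,0)))
cv2.imwrite('pics/crop.png',np.hstack([p(a),p(b)])[:,:,::-1])
for i,n in enumerate(('scene','top')):
    d=load(n); W=world(d); im=d['image'].astype(int); print(n)
    c={k:W[v[i][1],v[i][0]] for k,v in seed.items()}
    for k,r,z0,z1 in(('sten',.09,.035,.075),('sten',.125,.002,.02),('round',.09,.035,.075),('round',.08,.002,.02),('jar',.06,.105,.14),('cups',.06,.055,.085),('dredger',.06,.08,.11),('icing',.14,.065,.085),('icing',.2,.008,.022),('knob',.06,.225,.28),('knob',.08,.205,.226),('foot',.1,.16,.3)):
        m=sel(W,c[k],r,z0,z1)
        if k=='sten' and z1==.02: m&=im.sum(2)>150
        P=W[m]
        if len(P)>5: print(k,z0,len(P),rect(P),'med z',np.median(P[:,2]).round(4),'max',P[:,2].max().round(3))
E
```

```text
scene
sten [ 0.644 -0.264  0.004] [209 198 175]
round [ 0.426 -0.291  0.009] [225 216 189]
jar [ 0.408 -0.11   0.119] [43 31 21]
cups [ 0.603 -0.105  0.07 ] [203 193 171]
dredger [0.529 0.322 0.094] [227 221 201]
knob [0.531 0.104 0.265] [50 49 44]
foot [0.692 0.301 0.231] [165 162 152]
icing [0.582 0.088 0.077] [248 235 197]
top
sten [ 0.634 -0.262  0.056] [249 195 107]
round [ 0.422 -0.294  0.052] [254 215 118]
jar [ 0.411 -0.106  0.122] [43 27 22]
cups [ 0.595 -0.115  0.071] [229 222 194]
dredger [0.521 0.32  0.091] [241 237 218]
knob [0.522 0.096 0.265] [35 35 34]
foot [0.685 0.29  0.227] [184 178 162]
icing [0.51  0.065 0.07 ] [253 246 215]
scene
sten 0.035 171 (array([ 644.8, -263.5]), array([98.8, 16.8]), -18.2) med z 0.0551 max 0.063
sten 0.002 855 (array([ 654.2, -232.3]), array([187.9, 166.7]), -18.7) med z 0.005 max 0.02
round 0.035 158 (array([ 425.6, -296.2]), array([98. , 17.9]), -27.5) med z 0.0541 max 0.061
round 0.002 668 (array([ 425.2, -288.6]), array([155.1, 154.8]), 75.0) med z 0.0044 max 0.019
jar 0.105 283 (array([ 412.4, -105. ]), array([57.1, 55.4]), 55.1) me
[... 1060 characters left out ...]
2, -107.7]), array([53.3, 53.2]), -88.4) med z 0.1198 max 0.13
cups 0.055 333 (array([ 605.2, -118. ]), array([65.6, 62.3]), -41.5) med z 0.0681 max 0.077
dredger 0.08 249 (array([525.2, 321.2]), array([50.9, 49.9]), -52.4) med z 0.0888 max 0.099
icing 0.065 1454 (array([524.1,  75.2]), array([185., 100.]), 18.4) med z 0.0744 max 0.083
icing 0.008 1270 (array([514.8,  76.1]), array([392.2, 355.2]), -24.8) med z 0.0144 max 0.022
knob 0.225 61 (array([526.9, 101.4]), array([34. , 17.1]), -88.4) med z 0.2625 max 0.27
knob 0.205 925 (array([529.5, 107.9]), array([114.3,  88.4]), 81.9) med z 0.2161 max 0.226
foot 0.16 373 (array([662.5, 260.4]), array([124.1,  33.2]), 52.3) med z 0.2144 max 0.236
```

View pics/crop.png

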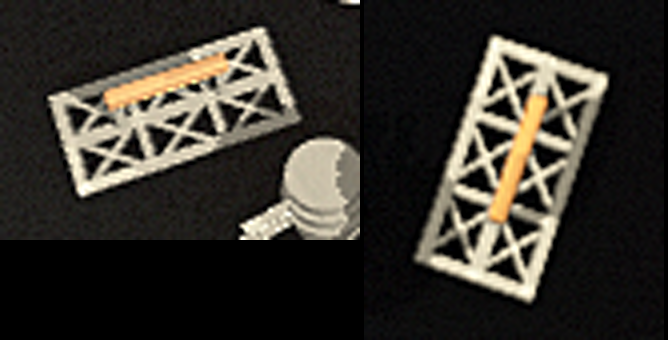

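The crop shows the rectangular steel lattice with its wooden bar handle, in scene (left) and top (right), so that is the stencil I'll take. Next I'll refine the knob and hinge positions and work out the first moves.

```bash
cat >> m.py <<'E'
from scipy.spatial.transform import Rotation as Rn
from scipy.optimize import least_squares
def tool():
    s=status.sense(); q=s['orientation']; return s['ee_pos'],Rn.from_quat([q[1],q[2],q[3],q[0]]),s
def circ(P,r):  # disc of radius r: best covering centre
    h=cv2.convexHull((P[:,:2]*1000).astype(np.float32))[:,0]
    f=least_squares(lambda c:np.hypot(*(h-c).T)-r,h.mean(0),loss='soft_l1'); return f.x.round(1),np.abs(f.fun).mean().round(1)
def off(grasp,psi=None,tip=.155):
    p,R,s=tool(); Rt=R if psi is None else Rn.from_euler('xz',[180,0],degrees=True)
    if psi is not None:
        c,n=np.cos(psi),np.sin(psi); Rt=Rn.from_matrix(np.array([[c,n,0],[n,-c,0],[0,0,-1]]))
    t=np.asarray(grasp)-Rt.apply([0,0,tip])
    return (R.inv().apply(t-p)*1000).round(1),(R.inv()*Rt).as_rotvec(degrees=True).round(2)
E
python3 - <<'E'
from m import *
for n in('scene','top'):
    W=world(load(n)); 
    m=sel(W,(.528,.1),.055,.2145,.225); print(n,'head',circ(W[m],45),m.sum())
    m=sel(W,(.528,.1),.03,.255,.28); print('knobtop',W[m].mean(0).round(4),m.sum(),circ(W[m],9))
    m=sel(W,(.69,.297),.04,.222,.26); print('post',W[m].mean(0).round(4),rect(W[m]),m.sum())
    m=sel(W,(.69,.297),.09,.005,.06); print('foot',circ(W[m],60),m.sum())
p,R,s=tool(); print(R.as_matrix().round(4))
for z in(.35,.247): print(off([.528,.1015,z]))
E
```

```text
scene head (array([530.7, 100.7]), np.float64(2.3)) 626
knobtop [0.5289 0.0982 0.2641] 47 (array([528.4,  97.6]), np.float64(0.5))
post [0.6908 0.2996 0.2303] (array([690.7, 299.7]), array([32.2, 31. ]), 48.6) 196
foot (array([706.3, 276.9]), np.float64(21.7)) 1515
top head (array([528.2,  97.3]), np.float64(2.9)) 568
knobtop [0.5275 0.0954 0.2645] 42 (array([527.9,  95.8]), np.float64(0.5))
post [0.6898 0.2964 0.2291] (array([690. , 297.1]), array([32.1, 31.9]), 52.9) 132
foot (array([703.8, 277.1]), np.float64(20.8)) 990
[[ 9.709e-01  2.394e-01 -2.000e-04]
 [ 2.394e-01 -9.709e-01  1.100e-03]
 [ 1.000e-04 -1.100e-03 -1.000e+00]]
(array([ 536.9, -647.1, -100.3]), array([0., 0., 0.]))
(array([ 536.9, -647. ,    2.7]), array([0., 0., 0.]))
```

```bash
python3 -m crank '[{"offset":[20,-24,-30],"delta_rot":[0,0,0],"claw":85},{"offset":[45,-54,-60],"delta_rot":[0,0,0],"claw":85},{"offset":[75,-90,-85],"delta_rot":[0,0,0],"claw":85},{"offset":[105,-126,-100],"delta_rot":[0,0,0],"claw":85},{"offset":[135,-162,-100],"delta_rot":[0,0,0],"claw":85},{"offset":[165,-198,-100],"delta_rot":[0,0,0],"claw":85},{"offset":[195,-234,-100],"delta_rot":[0,0,0],"claw":85},{"offset":[225,-270,-100],"delta_rot":[0,0,0],"claw":85},{"offset":[255,-306,-100],"delta_rot":[0,0,0],"claw":85},{"offset":[285,-342,-100],"delta_rot":[0,0,0],"claw":85},{"offset":[315,-378,-100],"delta_rot":[0,0,0],"claw":85},{"offset":[345,-414,-100],"delta_rot":[0,0,0],"claw":85},{"offset":[375,-450,-100],"delta_rot":[0,0,0],"claw":85},{"offset":[405,-486,-100],"delta_rot":[0,0,0],"claw":85},{"offset":[435,-522,-100],"delta_rot":[0,0,0],"claw":85},{"offset":[465,-558,-100],"delta_rot":[0,0,0],"claw":85},{"offset":[495,-594,-100],"delta_rot":[0,0,0],"claw":85},{"offset":[520,-624,-100],"delta_rot":[0,0,0],"claw":85},{"offset":[536,-643,-100],"delta_rot":[0,0,0],"claw":85},{"offset":[536,-643,-100],"delta_rot":[0,0,0],"claw":85}]' 40; python3 -c "
from m import *
for z in (.35,.247): print(off([.5285,.097,z]))
print(tool()[2]['joint_positions'])"
```

```text
time_s: 2.1
ee_pos: [0.529, 0.0997, 0.5036]
orientation: [-0.0, 0.993, 0.122, -0.001]
force: [-0.3, -0.1, -0.5]
opening: 0.995
gripper_force: 0.0
(array([-0.9,  2.6, -1.4]), array([0., 0., 0.]))
(array([ -0.7,   2.7, 101.6]), array([0., 0., 0.]))
[ 1.38787983e-01 -1.90256434e-01  1.58118327e+00  4.49835643e-04
  1.75248500e+00  1.46502128e+00]
```

```bash
python3 -m crank '[{"offset":[0,0,20],"delta_rot":[0,0,0],"claw":85},{"offset":[0,0,45],"delta_rot":[0,0,0],"claw":85},{"offset":[0,0,70],"delta_rot":[0,0,0],"claw":70},{"offset":[0,0,90],"delta_rot":[0,0,0],"claw":60},{"offset":[0,0,100],"delta_rot":[0,0,0],"claw":50},{"offset":[0,0,102],"delta_rot":[0,0,0],"claw":40},{"offset":[0,0,102],"delta_rot":[0,0,0],"claw":30},{"offset":[0,0,102],"delta_rot":[0,0,0],"claw":20},{"offset":[0,0,102],"delta_rot":[0,0,0],"claw":5},{"offset":[0,0,102],"delta_rot":[0,0,0],"claw":5},{"offset":[0,0,102],"delta_rot":[0,0,0],"claw":5},{"offset":[0,0,102],"delta_rot":[0,0,0],"claw":5}]' 40; python3 -c "
from m import *
p,R,s=tool(); h=np.array([.6904,.2981]); k=p[:2]+R.apply([0,0,.155])[:2]; print(k,p[2]-.155)
r=k-h; print(np.hypot(*r))
for t in range(0,64,4):
    c,n=np.cos(np.radians(-t)),np.sin(np.radians(-t)); v=h+np.array([c*r[0]-n*r[1],n*r[0]+c*r[1]])
    print(t,(R.inv().apply([*(v-k),0])*1000).round(1)[:2],v.round(3))"
```

```text
time_s: 3.3
ee_pos: [0.5281, 0.0974, 0.404]
orientation: [-0.0, 0.993, 0.121, 0.001]
force: [0.9, 1.3, 6.0]
opening: 0.196
gripper_force: 39.2
[0.52842328 0.09744964] 0.24903680896747446
0.25787016944234464
0 [0. 0.] [0.528 0.097]
4 [-10.4 -14.7] [0.515 0.109]
8 [-19.7 -30.1] [0.502 0.122]
12 [-27.9 -46.1] [0.49  0.136]
16 [-35.  -62.6] [0.479 0.15 ]
20 [-41.  -79.6] [0.47  0.165]
24 [-45.7 -97. ] [0.461 0.181]
28 [ -49.2 -114.7] [0.453 0.197]
32 [ -51.5 -132.5] [0.447 0.214]
36 [ -52.5 -150.5] [0.441 0.231]
40 [ -52.2 -168.5] [0.437 0.249]
44 [ -50.7 -186.4] [0.435 0.266]
48 [ -48.  -204.2] [0.433 0.284]
52 [ -44.  -221.8] [0.433 0.302]
56 [ -38.8 -239. ] [0.433 0.32 ]
60 [ -32.4 -255.8] [0.436 0.338]
```

```bash
python3 -m crank '[{"offset":[-5,-7.3,0],"delta_rot":[0,0,0],"claw":5},{"offset":[-10.4,-14.7,0],"delta_rot":[0,0,0],"claw":5},{"offset":[-19.7,-30.1,0],"delta_rot":[0,0,0],"claw":5},{"offset":[-27.9,-46.1,0],"delta_rot":[0,0,0],"claw":5},{"offset":[-35,-62.6,0],"delta_rot":[0,0,0],"claw":5},{"offset":[-41,-79.6,0],"delta_rot":[0,0,0],"claw":5},{"offset":[-45.7,-97,0],"delta_rot":[0,0,0],"claw":5},{"offset":[-49.2,-114.7,0],"delta_rot":[0,0,0],"claw":5},{"offset":[-51.5,-132.5,0],"delta_rot":[0,0,0],"claw":5},{"offset":[-52.5,-150.5,0],"delta_rot":[0,0,0],"claw":5},{"offset":[-52.2,-168.5,0],"delta_rot":[0,0,0],"claw":5},{"offset":[-50.7,-186.4,0],"delta_rot":[0,0,0],"claw":5},{"offset":[-48,-204.2,0],"delta_rot":[0,0,0],"claw":5},{"offset":[-44,-221.8,0],"delta_rot":[0,0,0],"claw":5},{"offset":[-38.8,-239,0],"delta_rot":[0,0,0],"claw":5},{"offset":[-32.4,-255.8,0],"delta_rot":[0,0,0],"claw":5},{"offset":[-32.4,-255.8,0],"delta_rot":[0,0,0],"claw":5},{"offset":[-32.4,-255.8,0],"delta_rot":[0,0,0],"claw":5}]'
python3 -m crank '[{"offset":[0,0,0],"delta_rot":[0,0,0],"claw":40},{"offset":[0,0,0],"delta_rot":[0,0,0],"claw":60},{"offset":[0,0,0],"delta_rot":[0,0,0],"claw":60},{"offset":[0,0,0],"delta_rot":[0,0,0],"claw":60},{"offset":[0,0,-15],"delta_rot":[0,0,0],"claw":60},{"offset":[0,0,-45],"delta_rot":[0,0,0],"claw":60},{"offset":[0,0,-80],"delta_rot":[0,0,0],"claw":60},{"offset":[0,0,-110],"delta_rot":[0,0,0],"claw":60}]'
python3 - <<'E'
from m import *
for n in('scene','top'): d=grab(n); cv2.imwrite(f'pics/{n}2.png',d['image'][:,:,::-1])
E
```

```text
time_s: 5.1
ee_pos: [0.4354, 0.3384, 0.4035]
orientation: [-0.0, 0.993, 0.121, 0.0]
force: [-1.4, 2.2, 5.2]
opening: 0.199
gripper_force: 40.2
time_s: 5.9
ee_pos: [0.435, 0.3376, 0.5157]
orientation: [-0.0, 0.993, 0.121, 0.001]
force: [-0.5, 0.6, 0.6]
opening: 0.703
gripper_force: 0.0
```

View pics/top2.png

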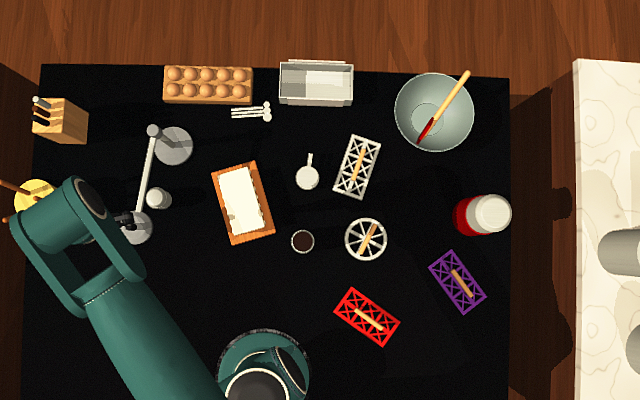

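View pics/scene2.png

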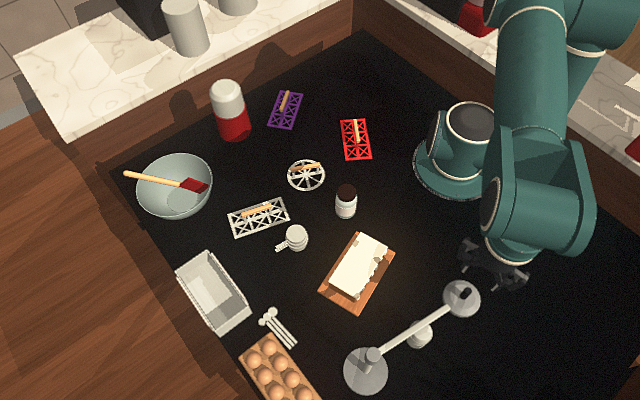

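The lamp head is now at top (137,228) and scene (462,297), well clear. The cake is fully visible at top (243,202) and scene (357,272). Next I'll measure the cake and stencil precisely.

```bash
python3 - <<'E'
from m import *
for n in('scene','top'):
    d=load(n); W=world(d); im=d['image'].astype(int); print(n)
    m=sel(W,(.436,.338),.03,.255,.28); print('knobtop',W[m].mean(0).round(4),m.sum())
    m=sel(W,(.524,.077),.125,.068,.084); print('icing',rect(W[m]),np.median(W[m][:,2]),W[m].mean(0).round(4),m.sum())
    hsv=cv2.cvtColor(d['image'],cv2.COLOR_RGB2HSV)
    m=sel(W,(.524,.077),.15,.006,.10)&(im.sum(2)>110); print('board+cake',rect(W[m]),m.sum())
    m=sel(W,(.645,-.265),.125,-.01,.03)&(im.sum(2)>200)
    # drop cups
    m&=~sel(W,(.604,-.116),.06,-1,1); lab,cc=cv2.connectedComponents(m.astype(np.uint8))[:2]
    k=np.bincount(cc[m]).argmax(); P=W[cc==k]; print('sten',rect(P),np.median(P[:,2]),len(P))
    m=sel(W,(.645,-.265),.07,.04,.075); print('bar',rect(W[m]),W[m].mean(0).round(4),np.median(W[m][:,2]))
E
```

```text
scene
knobtop [0.4353 0.3368 0.2641] 49
icing (array([523.6,  77.9]), array([184.1,  97.7]), 18.6) 0.07529107703388505 [0.5268 0.0797 0.0753] 2003
board+cake (array([520.,  70.]), array([264.7, 257.6]), 26.5) 3559
sten (array([ 643.2, -265.1]), array([188.5, 100.9]), -18.8) 0.004324744222431232 1070
bar (array([ 644.8, -263.3]), array([99. , 16.3]), -17.5) [ 0.6454 -0.2625  0.054 ] 0.05457390130690443
top
knobtop [0.431  0.3339 0.2628] 28
icing (array([523.7,  76. ]), array([184.9,  95. ]), 18.4) 0.07476742907970768 [0.5229 0.0752 0.0747] 1998
board+cake (array([523.5,  76.5]), array([230.8, 141.3]), 18.5) 3497
sten (array([ 644.4, -265.4]), array([187.1,  97.6]), -17.8) 0.0032970063910835457 1300
bar (array([ 644.7, -266.6]), array([100.6,  14.5]), -18.1) [ 0.6444 -0.2662  0.0547] 0.05473993988826287
```

```bash
python3 -c "
from m import *
for z in (.348,.12,.048): print(off([.6443,-.2650,z],np.radians(-18)))"
```

```text
(array([ 59. , 635.1,  14.3]), array([-0.23, -0.31, 31.85]))
(array([ 57.6, 635.7, 242.3]), array([-0.23, -0.31, 31.85]))
(array([ 57.1, 635.9, 314.3]), array([-0.23, -0.31, 31.85]))
```

```bash
python3 -m crank '[{"offset":[2,20,0],"delta_rot":[0,0,1],"claw":60},{"offset":[5,55,0],"delta_rot":[0,0,3],"claw":60},{"offset":[9,95,0],"delta_rot":[0,0,5],"claw":60},{"offset":[13,135,0],"delta_rot":[0,0,7],"claw":60},{"offset":[17,175,0],"delta_rot":[0,0,9],"claw":60},{"offset":[20,215,0],"delta_rot":[0,0,11],"claw":60},{"offset":[24,255,0],"delta_rot":[0,0,13],"claw":60},{"offset":[28,295,0],"delta_rot":[0,0,15],"claw":60},{"offset":[32,335,0],"delta_rot":[0,0,17],"claw":60},{"offset":[36,375,0],"delta_rot":[0,0,19],"claw":60},{"offset":[40,415,0],"delta_rot":[0,0,21],"claw":60},{"offset":[43,455,0],"delta_rot":[0,0,23],"claw":60},{"offset":[47,495,0],"delta_rot":[0,0,25],"claw":60},{"offset":[50,535,0],"delta_rot":[0,0,27],"claw":60},{"offset":[53,570,0],"delta_rot":[0,0,29],"claw":60},{"offset":[56,605,0],"delta_rot":[0,0,31],"claw":60},{"offset":[58,630,0],"delta_rot":[0,0,31.9],"claw":60},{"offset":[58,635.5,0],"delta_rot":[0,0,31.9],"claw":60},{"offset":[58,635.5,0],"delta_rot":[0,0,31.9],"claw":60},{"offset":[58,635.5,0],"delta_rot":[0,0,31.9],"claw":60}]'; python3 -c "
from m import *
for z in (.348,.12,.048): print(off([.6443,-.2650,z],np.radians(-18)))"
```

```text
time_s: 8.0
ee_pos: [0.6436, -0.2645, 0.513]
orientation: [-0.0, 0.988, -0.156, 0.0]
force: [0.6, 0.2, -0.3]
opening: 0.705
gripper_force: 0.0
(array([ 0.8,  0.3, 10. ]), array([-0.01, -0.  , -0.01]))
(array([  0.8,   0.4, 238. ]), array([-0.01, -0.  , -0.01]))
(array([  0.8,   0.4, 310. ]), array([-0.01, -0.  , -0.01]))
```

```bash
python3 -m crank '[{"offset":[0,0,20],"delta_rot":[0,0,0],"claw":60},{"offset":[0,0,60],"delta_rot":[0,0,0],"claw":60},{"offset":[0,0,105],"delta_rot":[0,0,0],"claw":60},{"offset":[0,0,150],"delta_rot":[0,0,0],"claw":60},{"offset":[0,0,195],"delta_rot":[0,0,0],"claw":60},{"offset":[0,0,235],"delta_rot":[0,0,0],"claw":60},{"offset":[1,0,265],"delta_rot":[0,0,0],"claw":55},{"offset":[1,0,285],"delta_rot":[0,0,0],"claw":50},{"offset":[1,0,300],"delta_rot":[0,0,0],"claw":40},{"offset":[1,0,308],"delta_rot":[0,0,0],"claw":35},{"offset":[1,0,310],"delta_rot":[0,0,0],"claw":30},{"offset":[1,0,310],"delta_rot":[0,0,0],"claw":25},{"offset":[1,0,310],"delta_rot":[0,0,0],"claw":20},{"offset":[1,0,310],"delta_rot":[0,0,0],"claw":5},{"offset":[1,0,310],"delta_rot":[0,0,0],"claw":2},{"offset":[1,0,310],"delta_rot":[0,0,0],"claw":2},{"offset":[1,0,310],"delta_rot":[0,0,0],"claw":2},{"offset":[1,0,310],"delta_rot":[0,0,0],"claw":2}]' 60
python3 -m crank '[{"offset":[0,0,-5],"delta_rot":[0,0,0],"claw":2},{"offset":[0,0,-20],"delta_rot":[0,0,0],"claw":2},{"offset":[0,0,-45],"delta_rot":[0,0,0],"claw":2},{"offset":[0,0,-80],"delta_rot":[0,0,0],"claw":2},{"offset":[0,0,-120],"delta_rot":[0,0,0],"claw":2},{"offset":[0,0,-155],"delta_rot":[0,0,0],"claw":2},{"offset":[0,0,-180],"delta_rot":[0,0,0],"claw":2},{"offset":[0,0,-190],"delta_rot":[0,0,0],"claw":2},{"offset":[0,0,-190],"delta_rot":[0,0,0],"claw":2},{"offset":[0,0,-190],"delta_rot":[0,0,0],"claw":2}]'
cat > st.py <<'E'
from m import *
p,R,s=tool(); g=p+R.apply([0,0,.155]); print('grasp',g.round(4))
for n in('scene','top'):
    d=grab(n); cv2.imwrite(f'pics/{n}L.png',d['image'][:,:,::-1]); W=world(d); im=d['image'].astype(int)
    zs=g[2]-.044
    m=sel(W,g,.115,zs-.015,zs+.02); P=W[m]; print(n,rect(P),m.sum(),np.median(P[:,2]))
    A=np.c_[P[:,:2]-g[:2],np.ones(len(P))]; b=np.linalg.lstsq(A,P[:,2],rcond=None)[0]; print('tilt deg',np.degrees(b[:2]).round(2),'z at grasp axis',b[2].round(4))
E
python3 st.py
```

```text
time_s: 9.8
ee_pos: [0.6451, -0.2657, 0.204]
orientation: [0.0, 0.988, -0.157, 0.001]
force: [-0.5, 1.3, 5.8]
opening: 0.152
gripper_force: 59.5
time_s: 10.8
ee_pos: [0.6447, -0.2656, 0.3913]
orientation: [-0.0, 0.988, -0.157, -0.001]
force: [-0.1, -0.2, -1.1]
opening: 0.15
gripper_force: 58.5
grasp [ 0.6445 -0.2655  0.2363]
scene (array([ 642.5, -266.2]), array([184.5, 100. ]), -17.6) 1109 0.19174005521232118
tilt deg [-0.04  0.19] z at grasp axis 0.1919
top (array([ 653.5, -271. ]), array([149.7,  93.8]), -18.5) 434 0.19069349560686866
tilt deg [-0.66 -0.08] z at grasp axis 0.1904
```

```bash
python3 -c "
from m import *
for z in (.236,.134): print(off([.5237,.0773,z],np.radians(18.5)))"
```

```text
(array([-221.3, -288.5,    0.4]), array([ -0.06,   0.14, -36.55]))
(array([-221. , -288.5,  102.4]), array([ -0.06,   0.14, -36.55]))
```

```bash
python3 -m crank '[{"offset":[-6,-8,0],"delta_rot":[0,0,-1],"claw":2},{"offset":[-18,-24,0],"delta_rot":[0,0,-3],"claw":2},{"offset":[-33,-43,0],"delta_rot":[0,0,-5.5],"claw":2},{"offset":[-49,-64,0],"delta_rot":[0,0,-8],"claw":2},{"offset":[-65,-85,0],"delta_rot":[0,0,-10.5],"claw":2},{"offset":[-81,-106,0],"delta_rot":[0,0,-13],"claw":2},{"offset":[-97,-127,0],"delta_rot":[0,0,-16],"claw":2},{"offset":[-113,-148,0],"delta_rot":[0,0,-19],"claw":2},{"offset":[-129,-169,0],"delta_rot":[0,0,-22],"claw":2},{"offset":[-145,-190,0],"delta_rot":[0,0,-25],"claw":2},{"offset":[-161,-211,0],"delta_rot":[0,0,-28],"claw":2},{"offset":[-177,-232,0],"delta_rot":[0,0,-31],"claw":2},{"offset":[-193,-252,0],"delta_rot":[0,0,-33.5],"claw":2},{"offset":[-206,-269,0],"delta_rot":[0,0,-35.5],"claw":2},{"offset":[-216,-281,0],"delta_rot":[0,0,-36.5],"claw":2},{"offset":[-220,-287,0],"delta_rot":[0,0,-36.5],"claw":2},{"offset":[-221,-288.5,0],"delta_rot":[0,0,-36.5],"claw":2},{"offset":[-221,-288.5,0],"delta_rot":[0,0,-36.5],"claw":2},{"offset":[-221,-288.5,0],"delta_rot":[0,0,-36.5],"claw":2}]'
python3 st.py; python3 -c "
from m import *
print(off([.5237,.0773,.134],np.radians(18.5)))"
```

```text
time_s: 12.8
ee_pos: [0.5243, 0.0767, 0.3926]
orientation: [0.0, 0.987, 0.16, -0.0]
force: [-0.1, 0.4, -1.4]
opening: 0.148
gripper_force: 58.5
grasp [0.5242 0.0766 0.2376]
scene (array([522.2,  74.5]), array([185.7,  94.9]), 18.6) 968 0.1927208061533663
tilt deg [-0.05 -0.04] z at grasp axis 0.1928
top (array([477.6,  58.5]), array([95.3, 88.5]), -71.5) 385 0.19244655129867283
tilt deg [-0.33 -0.35] z at grasp axis 0.1918
(array([ -0.3,  -0.8, 103.6]), array([ 0.  ,  0.01, -0.1 ]))
```

```bash
python3 -m crank '[{"offset":[0,0,5],"delta_rot":[0,0,0],"claw":2},{"offset":[0,-0.5,15],"delta_rot":[0,0,0],"claw":2},{"offset":[0,-1,30],"delta_rot":[0,0,0],"claw":2},{"offset":[0,-1.5,45],"delta_rot":[0,0,0],"claw":2},{"offset":[0,-1.5,60],"delta_rot":[0,0,0],"claw":2},{"offset":[0,-1.5,74],"delta_rot":[0,0,0],"claw":2},{"offset":[0,-1.5,84],"delta_rot":[0,0,0],"claw":2},{"offset":[0,-1.5,92],"delta_rot":[0,0,0],"claw":2},{"offset":[0,-1.5,97],"delta_rot":[0,0,0],"claw":2},{"offset":[0,-1.5,98],"delta_rot":[0,0,0],"claw":2},{"offset":[0,-1.5,98],"delta_rot":[0,0,0],"claw":2},{"offset":[0,-1.5,98],"delta_rot":[0,0,0],"claw":2}]'
python3 st.py; python3 - <<'E'
from m import *
d=load('scene');W=world(d);m=sel(W,(.5237,.0773),.16,.012,.018)&(d['image'].sum(2)>110)
c=cv2.resize(d['image'][200:340,280:460],None,fx=4,fy=4,interpolation=cv2.INTER_CUBIC); cv2.imwrite('pics/c3.png',c[:,:,::-1])
E
```

```text
time_s: 14.1
ee_pos: [0.5237, 0.0786, 0.2952]
orientation: [0.0, 0.987, 0.16, 0.0]
force: [-0.0, 0.4, -1.4]
opening: 0.152
gripper_force: 58.5
grasp [0.5238 0.0787 0.1402]
scene (array([521.9,  76.6]), array([186.1,  95.3]), 18.2) 825 0.0954528306254856
tilt deg [ 0.02 -0.07] z at grasp axis 0.0955
top (array([473.6,  59.4]), array([95.4, 81.3]), -71.3) 328 0.09487332124340309
tilt deg [-0.58 -0.23] z at grasp axis 0.094
```

View pics/c3.png

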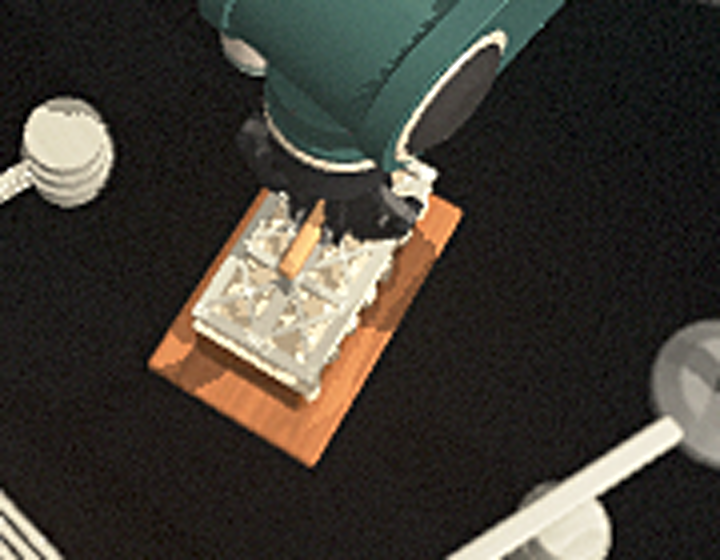

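```bash
python3 -m crank '[{"offset":[0.5,0,2],"delta_rot":[0,0,0],"claw":2},{"offset":[1,0,4],"delta_rot":[0,0,0],"claw":2},{"offset":[1,0,6],"delta_rot":[0,0,0],"claw":2},{"offset":[1,0,6],"delta_rot":[0,0,0],"claw":2},{"offset":[1,0,6],"delta_rot":[0,0,0],"claw":2},{"offset":[1,0,6],"delta_rot":[0,0,0],"claw":2},{"offset":[1,0,6],"delta_rot":[0,0,0],"claw":2},{"offset":[1,0,6],"delta_rot":[0,0,0],"claw":2}]'
python3 st.py; python3 -c "
from m import *
for n in('scene','top'):
    W=world(load(n)); m=sel(W,(.436,.338),.03,.255,.28); print(W[m].mean(0).round(4))
    for c,r,a,b in(((.412,-.106),.06,.105,.14),((.604,-.116),.06,.055,.085),((.525,.322),.06,.08,.11),((.425,-.297),.09,.035,.075)): print(rect(W[sel(W,c,r,a,b)])[0])
print(status.sense()['qvel'].round(4))"
```

```text
time_s: 15.0
ee_pos: [0.5245, 0.0789, 0.2888]
orientation: [-0.0, 0.987, 0.16, 0.0]
force: [-0.5, -0.5, -1.9]
opening: 0.148
gripper_force: 58.5
grasp [0.5245 0.0789 0.1338]
scene (array([523.7,  77.4]), array([185.9,  94.5]), 18.5) 1087 0.08779405645571292
tilt deg [0.13 0.43] z at grasp axis 0.0857
top (array([474.5,  59.5]), array([95. , 81.5]), -71.5) 408 0.0869660674566477
tilt deg [-0.6  -0.64] z at grasp axis 0.0851
[0.4357 0.3367 0.2636]
[0. 0.]
[ 609.4 -120.5]
[526.2 326.1]
[ 425.2 -296.1]
[0.4336 0.3349 0.2635]
[ 412.2 -107.8]
[ 601.9 -117.1]
[524.8 321.7]
[ 424.8 -298.7]
[-0.0016  0.0005  0.0017  0.0003 -0.0016 -0.0001]
```

```bash
python3 -c "
from plant import order; print(order.close_job())"
```

```text
the job is handed in; nothing more can be done
None
```

I swung the lamp head about 27 cm sideways from the cake's middle, then handed the job in with the gripper still holding the rectangular stencil at rest: level, about 1 cm above the icing and within about 2 mm and 1° of the cake's outline, with nothing else on the counter seen to have moved.

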